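# Nest the porcelain beakers and crack the desiccator's stuck lid

## Robot

A 7-joint arm with a two-finger parallel gripper is mounted at the origin on a cart in front of the work surface, level with it; the furniture and walls round the work are solid. World frame = base frame: x ahead of the robot, y to its left, z up, the work surface at z = 0. Lengths are in m, angles in degrees, forces in N, time in s.
With the tool pointing down it reaches from about 0.425 to 0.95 m from the base axis. Payload 4.7 kg.
Tool frame: the origin (TCP) lies between the finger pads; the fingertips stand 17 mm ahead of it and the grasp point (between the pads) lies 2 mm behind it (arm.finger_overhang is the distance from the TCP to the fingertips, in m); z points along the fingers, y is the line along which they close (so a half turn about z gives the same grasp; the last joint's range is limited). The gripper opens to 87 mm and grips with 3 to 60 N. Pads are 19 mm wide; open, the fingers measure 117 mm over their backs; the gripper's body (75 mm by 190 mm) begins 51 mm behind the grasp point.
Start: joints at [75.063, 26.849, -2.785, 87.806, 1.381, 65.374, -4.715], TCP at [0.155, -0.657, 0.24] pointing down, gripper open.
Joint ranges: [-148.3, 148.3], [-19.14, 114.17], [-79.39, 73.82], [5.75, 140.21], [-59.74, 239.74], [12.07, 113.84], [-152.46, 152.46]. Speed limits (degrees/s): [147.25, 147.25, 180, 180, 180, 180, 180].

## Interface

Orientations are given as a 3x3 rotation matrix whose columns are the frame's x, y, z axes.
In Python, from plant import arm gives the robot as it stands. The module is installed in compiled form; this text tells all that it offers.
- The arm moves only by the tool arm_command, never from a script. Its argument "commands" is text: rows parted by semicolons, each of 7 numbers parted by spaces: the shift along the tool's x, y, z normalised to -1 to 1, where 1 is 500 mm, then the turn, a rotation vector about the tool's x, y, z normalised to -1 to 1, where 1 is 60 degrees, then the opening, from 0 (shut) to 1 (fully open). In form: dx dy dz ax ay az grip; .... A call has 1 to 10 rows; each row is the pose to reach, as a shift and turn from the pose commanded when the call began, along the tool's axes at that moment; what a row does not reach only later rows make up. A row lasts 1/10 s, in which the tool goes at most 50 mm and 8.59 degrees, less where a joint would pass 70% of its speed; a pose out of reach is approached as far as the arm can. A call with a number of a shift or a turn outside -1 to 1 is refused whole. A call with a gripper value outside its range is refused whole. The fingers move at their own pace and stop on an object; "force" is the grip in N (left out, the last holds). Time passes only in rows, so rows that repeat a pose let the fingers close. It gives the time, the measured TCP pose, the force, the opening and the grip force at its end, in the units of the state.
- arm.read_state(): the state, without advancing time (a new reading comes with each control period).
- arm.camera(name): name is "scene" or "top" or "wrist"; returns the picture (384x512x3 uint8, red, green, blue); there is no depth.
- arm.get_calibration(name): a dict with "intrinsics" (3x3 intrinsics, pixels), "rvec" (rotation vector, rad) and "tvec" (3), from world to camera coordinates, as OpenCV has them; the wrist camera has in their place "mount" (4x4, takes a point from camera to tool coordinates, whose origin is the TCP and whose axes are the flange's). Camera axes: x right, y down, z forward; pixel columns grow to the right and rows downward; lengths in m; the calibration is good to about 2 mm. A picture is of the moment at which its call begins: read the wrist's pose just before it. get_calibration takes no time and is no camera call.
- arm.sign_off(): hands the job in; it is judged then, once.
The state is a dict: "t": time; "joint_positions": joint angles; "joint_vel": joint speeds; "joint_efforts": joint torques, N m; "eef_pos": TCP position; "tcp_rot": TCP orientation; "force": force on the tool from outside, world axes, zero at the start; "moment": the same for the moment, N m; "grip_width": finger opening in m; "finger_force": force on a finger pad.
Only numpy, scipy, OpenCV 4.12 (cv2) and the standard library are available. Lean on these libraries where they do the work, as an engineer would, in place of code of your own. Each camera call takes 0.05 s, during which the arm holds its last target. There are 200 camera calls.

## Task

The three clean porcelain beakers are to go into the desiccator as one stack, so get them ready first: set the middle-sized beaker down inside the largest, then the smallest inside the middle-sized one, each standing on the floor of the next. Only then break the desiccator's stuck lid free by pulling straight up on its black knob, and keep it just ajar to let the air in slowly: raised level by about 15 mm, its plug still in the mouth, never pulled right out. The job ends with the lid held like that in the gripper; do not let it go or set it down.

Things in the scene. Friction and masses are not known exactly. Their poses are not given: they have to be found in the camera images.
- large_mid (a point): Centre, 27.5 mm above its underside, of the largest of three loose upright white porcelain beakers; 0.16 kg, 69 mm across the rim (63 inside). All three are round, open at the top, 55 mm high, with 3 mm walls and a 9 mm thick floor, about 3 mm less in radius at the foot than at the rim; z is the axis.
- medium_mid (a point): The same point of the middle-sized porcelain beaker: 54 mm across the rim (48 mm inside), 55 mm high, about 0.10 kg. Standing inside the largest it has about 4.5 mm of room all round and its rim stands 9 mm proud.
- small_mid (a point): The same point of the smallest porcelain beaker: 40 mm across the rim, 55 mm high, about 0.06 kg. Standing inside the middle-sized one it has about 4 mm of room all round and its rim stands 9 mm proud.
- mouth (a point): Centre of the mouth of the desiccator, level with its rim, 145 mm above the bench. The desiccator is an upright round clear jar with a narrower foot, 174 mm across its rim, with a black rubber gasket just inside the mouth; it is heavy and does not move. z is up.
- lid: The desiccator's loose clear domed lid with a white rim band, 175 mm across, 0.4 kg, a 26 mm deep plug below. Origin on its axis at the rim band's underside (at the mouth point when shut); z up. A gasket grips the plug: pulling it free takes a peak of about 14 to 20 N, weight included, in the first 5 mm; then it slides up almost freely, and drops shut if let go.
- lid_knob (a point): Middle of the gripping part of the black round knob on top of the lid: 37 mm across, straight-sided from 10 mm below to 10 mm above this point, with a narrower neck under it; the top of the dome is 21 mm below this point, and this point 46 mm above the lid's origin.
Things that resemble listed ones, but are neither listed nor needed, are in the scene too. What is shaped like the part that bears small_mid but orange or turquoise is not meant.

How it is judged (in metres and radians):
On the way, in this order (a step that is already met when the one before it is completed fails the run):
1. the middle-sized beaker stands inside the largest (horizontal distance between medium_mid and large_mid below 0.01 m and z of medium_mid in the frame of large_mid below 0.014 m and angle between large_mid's own z axis and vertical below 0.2 rad), for 0.2 s.
2. the smallest beaker stands inside the middle-sized one (horizontal distance between small_mid and medium_mid below 0.01 m and z of small_mid in the frame of medium_mid below 0.014 m and horizontal distance between medium_mid and large_mid below 0.01 m), for 0.2 s.
3. the lid has come free of its seal (z of lid in the frame of mouth above 0.006 m), for 0.1 s.
At the end, for the whole second after the job is handed in: The gripper holds the lid still and level, 8 to 22 mm above the rim, plug in the mouth and within 10 mm of centre; the middle beaker stands in the largest and the smallest in the middle one, each on the next one's floor (within 10 mm sideways, 4 to 14 mm higher), the largest upright on the bench (all of step 2 and z of lid in the frame of mouth between 0.008 and 0.022 m and horizontal distance between lid and mouth below 0.01 m and angle between lid's own z axis and vertical below 0.12 rad and linear speed of lid below 0.02 m/s and contact force between the fingers and lid above 2 N and z of medium_mid in the frame of large_mid between 0.004 and 0.014 m and z of small_mid in the frame of medium_mid above 0.004 m and angle between large_mid's own z axis and vertical below 0.15 rad and angle between small_mid's own z axis and vertical below 0.2 rad and height (world z) of large_mid below 0.035 m); the arm keeps its last pose, push and grip.
It fails at once if the lid is pulled right out of the mouth (z of lid in the frame of mouth above 0.03 m).
It also fails if it takes over 64 s, if anything falls off the work surface, if the arm or the gripper's body presses on something with over 40 N, if the wrist force passes 120 N, or if a joint passes its speed limit or range.

## Working session

There is one attempt and no reset: what is moved stays moved. The work goes in short steps, Python scripts to look and compute and a tool call to move; the robot and the scene stay as the last step left them, time stands still between calls to the robot, and variables do not carry over. Pictures are saved under pics/ and viewed, at most 10 in all, crops included, and the job is handed in when it is done.

Besides the shell and the picture viewer there is one more tool, called as name(argument=value, ...), one argument or row to a line, values as JSON. arm_command: Moves the arm, as the interface text tells. Scaled input: -1 to 1 covers 500 mm each way for a shift and 60 degrees each way for a turn. Its arguments: {"type":"object","properties":{"commands":{"type":"string"},"force":{"type":"number"}},"required":["commands"]}

```bash
mkdir -p pics; cat > h.py <<'E'
import numpy as np, cv2
from plant import arm
def cam(name):
    s=arm.read_state(); c=arm.get_calibration(name); K=np.array(c["intrinsics"],float)
    if name=="wrist":
        T=np.eye(4);T[:3,:3]=s["tcp_rot"];T[:3,3]=s["eef_pos"]
        W=T@np.array(c["mount"]); R=W[:3,:3].T; t=-R@W[:3,3]
    else:
        R=cv2.Rodrigues(np.array(c["rvec"],float))[0]; t=np.array(c["tvec"],float).ravel()
    return arm.camera(name),K,R,t
def plane(K,R,t,uv,z):
    uv=np.atleast_2d(uv).astype(float); d=np.c_[uv,np.ones(len(uv))]@np.linalg.inv(K).T@R
    o=-R.T@t; return o+d*((z-o[2])/d[:,2])[:,None]
def save(n,im): cv2.imwrite(f"pics/{n}.png",im[...,::-1])
def todelta(p):
    s=arm.read_state(); return np.array(s["tcp_rot"]).T@(np.array(p)-s["eef_pos"])/0.5
E
python3 - <<'E'
from h import *
a=[cam(n) for n in("scene","top")]
for n,x in zip(("scene","top"),a): save(n,x[0]); np.savez(n,im=x[0],K=x[1],R=x[2],t=x[3])
for x in a: print(-x[2].T@x[3])
s=arm.read_state(); print(s["t"],s["eef_pos"],np.round(s["tcp_rot"],3),s["force"],arm.finger_overhang)
E
```

```text
[-0.14220359  0.47940112  0.85786672]
[ 0.39206644 -0.03190634  1.11645803]
0.1 [ 0.15496699 -0.65644796  0.23860982] [[ 0.973  0.23  -0.   ]
 [ 0.23  -0.973  0.002]
 [-0.    -0.002 -1.   ]] [ 0.02446986 -0.31186875 -0.55027263] 0.017
```

View pics/scene.png

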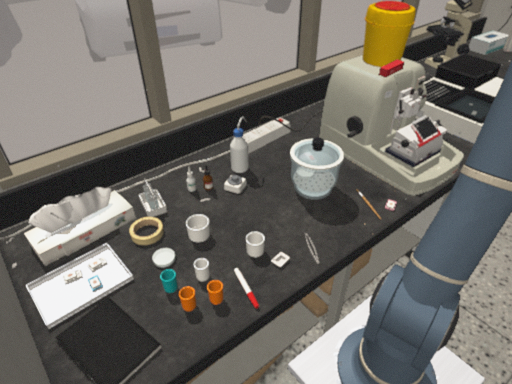

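View pics/top.png

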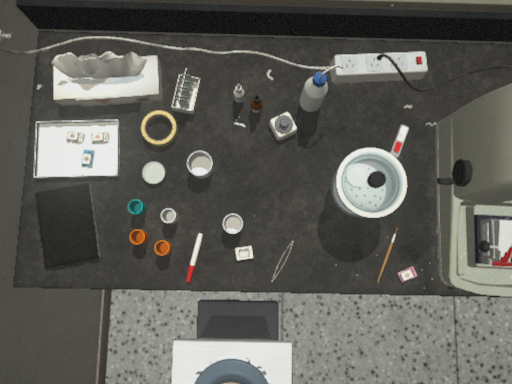

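Candidates (scene px / top px):
- Large beaker: (198,228) / (200,163)
- Medium beaker: (255,244) / (232,223)
- Small beaker: (202,270) / (168,215)
- Lookalikes: orange beakers at top (137,237) and (162,248), turquoise at (135,206), a white flat dish at (153,173), and a roll ring at (158,128). I'm rejecting all of these.
- Knob: (318,144) / (376,179)

```bash
python3 - <<'E'
from h import *
d=np.load("top.npz"); K,R,t,im=d["K"],d["R"],d["t"],d["im"]
hsv=cv2.cvtColor(im,cv2.COLOR_RGB2HSV)
m=((hsv[...,2]>130)&(hsv[...,1]<60)).astype(np.uint8)
n,lab,st,ce=cv2.connectedComponentsWithStats(m)
for nm,(u,v) in dict(L=(200,163),M=(232,223),S=(168,215)).items():
    w=lab[v-14:v+15,u-14:u+15]; k=np.bincount(w[w>0]).argmax()
    pts=np.argwhere(lab==k)[:,::-1]; P=plane(K,R,t,pts,0.055)[:,:2].astype(np.float32)
    c,r=cv2.minEnclosingCircle(P); print(nm,np.round(c,3),round(r*1000,1),st[k])
print("knobtop",plane(K,R,t,(376,179),0.20))
# two-view knob
s=np.load("scene.npz"); print("knob scene",plane(s["K"],s["R"],s["t"],(318,144),0.195))
# jar rim: top view circle
print("rim",plane(K,R,t,[(334,183),(406,183),(370,150),(370,217)],0.145))
big=[cv2.resize(im[190:240,140:260],(480,200),interpolation=cv2.INTER_CUBIC),cv2.resize(im[140:190,140:260],(480,200),interpolation=cv2.INTER_CUBIC),cv2.resize(im[140:225,325:415],(480,453))[:200]]
save("crop",np.vstack(big[1::-1]))
E
```

```text
L [0.623 0.1  ] 35.7 [186 150  27  26 454]
M [0.462 0.007] 27.9 [222 213  21  21 332]
S [0.481 0.178] 21.0 [160 208  16  15 163]
knobtop [[ 0.56212767 -0.32964158  0.2       ]]
knob scene [[ 0.55309853 -0.32366743  0.195     ]]
rim [[ 0.56008195 -0.24360015  0.145     ]
 [ 0.56394248 -0.42152826  0.145     ]
 [ 0.64534169 -0.33418384  0.145     ]
 [ 0.47811567 -0.33070601  0.145     ]]
```

View pics/crop.png

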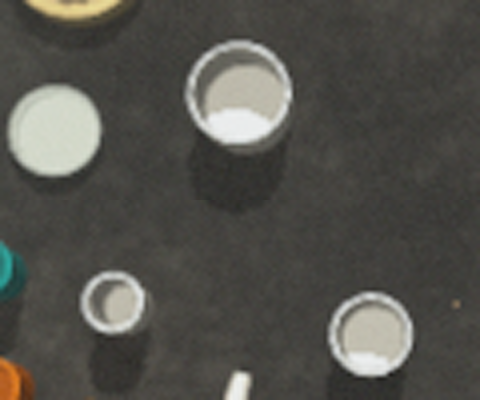

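The crop shows exactly three white beakers (large top centre, small lower left, medium lower right) and a flat dish, so my choice stands.

arm_command(
  commands="0.7 -0.67 0 0 0 0 0.8; 0.7 -0.67 0 0 0 0 0.8; 0.7 -0.67 0 0 0 0 0.8; 0.7 -0.67 0 0 0 0 0.8; 0.7 -0.67 0 0 0 0 0.8; 0.7 -0.67 0 0 0 0 0.8; 0.7 -0.67 0 0 0 0 0.8; 0.7 -0.67 0 0 0 0 0.8; 0.7 -0.67 0 0 0 0 0.8; 0.7 -0.67 0 0 0 0 0.8",
  force=12,
)

```text
t: 1.1
eef_pos: [0.4202, -0.2469, 0.2395]
tcp_rot: [[0.972, 0.233, 0.0], [0.233, -0.972, 0.001], [0.001, -0.001, -1.0]]
force: [0.5, 0.2, 0.5]
grip_width: 0.0694
finger_force: 0.0
```

```bash
python3 - <<'E'
from h import *
s=arm.read_state(); print(s["t"],s["eef_pos"],np.round(s["joint_positions"],0),todelta((0.47,0.03,0.24)))
print(arm.get_calibration("wrist")["mount"])
E
```

```text
1.1 [ 0.42019106 -0.24690455  0.23951878] [ 41.  10. -18. 112.   4.  58. -55.] [ 2.26110980e-01 -5.15269585e-01 -5.03238414e-04]
[[ 3.43653390e-04 -9.66022888e-01 -2.58456304e-01  6.91691848e-02]
 [ 9.99999551e-01  1.03738845e-04  9.41896686e-04  6.08942742e-04]
 [-8.83081798e-04 -2.58456512e-01  9.66022490e-01 -1.45813826e-01]
 [ 0.00000000e+00  0.00000000e+00  0.00000000e+00  1.00000000e+00]]
```

arm_command(
  commands="0.2 -0.475 0 0 0 0 0.8; 0.2 -0.475 0 0 0 0 0.8; 0.2 -0.475 0.14 0 0 0 0.8; 0.2 -0.475 0.14 0 0 0 0.8; 0.2 -0.475 0.14 0 0 0 0.8; 0.2 -0.475 0.14 0 0 0 0.8; 0.2 -0.475 0.14 0 0 0 0.8; 0.2 -0.475 0.14 0 0 0 0.8; 0.2 -0.475 0.14 0 0 0 0.8",
)

```text
t: 2.0
eef_pos: [0.4617, 0.002, 0.1698]
tcp_rot: [[0.974, 0.227, 0.0], [0.227, -0.974, -0.001], [0.0, 0.001, -1.0]]
force: [-0.3, -0.1, 0.1]
grip_width: 0.0697
finger_force: 0.0
```

```bash
python3 - <<'E'
from h import *
im,K,R,t=cam("wrist"); save("w1",im); np.savez("w1",im=im,K=K,R=R,t=t)
c=R@np.array([.462,.007,.055])+t; print(K@c/c[2], arm.read_state()["eef_pos"])
E
```

```text
[246.83144543 186.50450659   1.        ] [0.46176301 0.00198458 0.16996011]
```

View pics/w1.png

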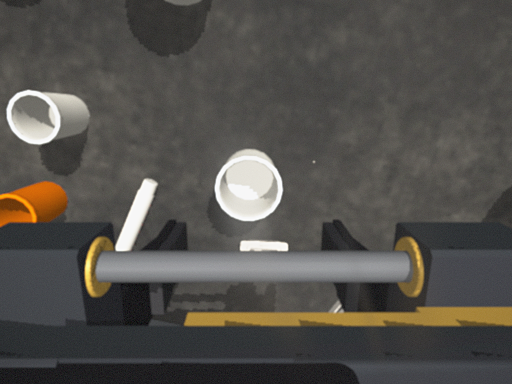

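The wrist view shows the medium rim centred near (249,186) and the small one at (35,117).

```bash
cat >> h.py <<'E'
def rim(f,uv,z,r,tol=0.12,thr=110):
    """robust circle of known-ish radius r through outline pixels cast to height z"""
    im,K,R,t=f; hsv=cv2.cvtColor(im,cv2.COLOR_RGB2HSV)
    m=((hsv[...,2]>thr)&(hsv[...,1]<50)).astype(np.uint8)
    n,lab=cv2.connectedComponents(m); u,v=uv
    w=lab[max(v-25,0):v+26,max(u-25,0):u+26]; k=np.bincount(w[w>0]).argmax()
    cs,_=cv2.findContours((lab==k).astype(np.uint8),cv2.RETR_EXTERNAL,cv2.CHAIN_APPROX_NONE)
    P=plane(K,R,t,max(cs,key=len)[:,0],z)[:,:2]
    from scipy.optimize import least_squares
    c0=plane(K,R,t,uv,z)[0,:2]
    # rim outline lies farthest from the camera-facing wall: ignore points far outside r
    g=least_squares(lambda c:np.linalg.norm(P-c,axis=1)-r,c0,loss="cauchy",f_scale=0.0006)
    e=np.linalg.norm(P-g.x,axis=1)-r
    return g.x,round((abs(e)<.0015).mean(),2),len(P)
E
python3 - <<'E'
from h import *
d=np.load("w1.npz"); f=(d["im"],d["K"],d["R"],d["t"])
c=rim(f,(249,186),.055,.027); print(c); print(rim(f,(35,117),.055,.020))
print(todelta((*c[0],.062)))
E
```

```text
(array([0.46020501, 0.00541104]), np.float64(0.74), 197)
(array([0.47782679, 0.17669431]), np.float64(0.55), 205)
[-0.00160828 -0.00758727  0.21591215]
```

arm_command(
  commands="-0.002 -0.007 0.1 0 0 0 0.8; -0.002 -0.007 0.2 0 0 0 0.8; -0.002 -0.007 0.214 0 0 0 0.8; -0.002 -0.007 0.214 0 0 0 0.8; -0.002 -0.007 0.214 0 0 0 0.4; -0.002 -0.007 0.214 0 0 0 0.4; -0.002 -0.007 0.214 0 0 0 0.4; -0.002 -0.007 0.214 0 0 0 0.4; -0.002 -0.007 0.214 0 0 0 0.4",
  force=15,
)

```text
t: 2.95
eef_pos: [0.4612, 0.0066, 0.0642]
tcp_rot: [[0.973, 0.23, 0.003], [0.23, -0.973, -0.001], [0.003, 0.001, -1.0]]
force: [-1.7, -1.8, 8.1]
grip_width: 0.0515
finger_force: 15.0
```

arm_command(
  commands="0 0 -0.08 0 0 0 0.4; 0 0 -0.18 0 0 0 0.4; 0.1 -0.05 -0.2 0 0 0 0.4; 0.2 -0.1 -0.2 0 0 0 0.4; 0.23 -0.11 -0.2 0 0 0 0.4; 0.23 -0.11 -0.2 0 0 0 0.4; 0.23 -0.11 -0.2 0 0 0 0.4",
)

```text
t: 3.65
eef_pos: [0.5585, 0.0868, 0.1623]
tcp_rot: [[0.973, 0.23, -0.001], [0.23, -0.973, -0.0], [-0.001, 0.0, -1.0]]
force: [-0.5, -1.2, -0.8]
grip_width: 0.0515
finger_force: 15.0
```

```bash
python3 - <<'E'
from h import *
f=cam("wrist"); im,K,R,t=f; save("w2",im); np.savez("w2",im=im,K=K,R=R,t=t)
c=R@np.array([.623,.1,.055])+t; c=(K@c/c[2])[:2].astype(int); print(c)
g=rim(f,tuple(c),.055,.0345); print(g); print(todelta((*g[0],.16)), arm.read_state()["eef_pos"])
E
```

```text
[255 103]
(array([0.6212417 , 0.09907206]), np.float64(1.0), 274)
[0.12910209 0.00354459 0.00412643] [0.55801057 0.08598418 0.16218331]
```

View pics/w2.png

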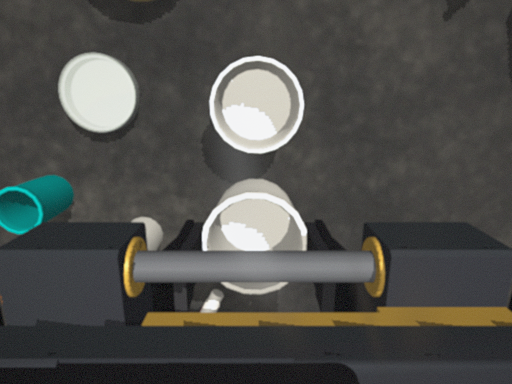

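```bash
python3 - <<'E'
from h import *
d=np.load("w2.npz"); f=(d["im"],d["K"],d["R"],d["t"])
h=rim(f,(254,225),.153,.027); print(h)
s=arm.read_state(); print((np.array(s["tcp_rot"]).T@np.r_[h[0]-s["eef_pos"][:2],0])[:2])
E
```

```text
(array([0.56383453, 0.0873337 ]), np.float64(0.24), 748)
[5.97820532e-03 2.31776567e-05]
```

```bash
python3 - <<'E'
from h import *
d=np.load("w2.npz"); K,R,t=(d[k] for k in("K","R","t"))
P=plane(K,R,t,[(202,243),(307,243),(254,193),(254,293)],.153); s=arm.read_state()
print(np.round((P-s["eef_pos"])@np.array(s["tcp_rot"])*1000,1))
E
```

```text
[[  0.4 -25.8   9.2]
 [  0.5  26.5   9.2]
 [ 26.3   0.    9.1]
 [-27.7   0.1   9.2]]
```

arm_command(
  commands="0.1 0.002 0 0 0 0 0.4; 0.13 0.003 0 0 0 0 0.4; 0.13 0.003 0 0 0 0 0.4; 0.13 0.003 0.07 0 0 0 0.4; 0.13 0.003 0.12 0 0 0 0.4; 0.13 0.003 0.15 0 0 0 0.4; 0.13 0.003 0.165 0 0 0 0.4; 0.13 0.003 0.174 0 0 0 0.4; 0.13 0.003 0.175 0 0 0 0.4; 0.13 0.003 0.175 0 0 0 0.4",
)

```text
t: 4.7
eef_pos: [0.6231, 0.1002, 0.0759]
tcp_rot: [[0.973, 0.23, 0.001], [0.23, -0.973, 0.0], [0.001, 0.0, -1.0]]
force: [-0.2, -0.0, -1.1]
grip_width: 0.0514
finger_force: 15.0
```

arm_command(
  commands="0 0 0.003 0 0 0 0.4; 0 0 0.003 0 0 0 0.4; 0 0 0.003 0 0 0 0.6; 0 0 0.003 0 0 0 0.7; 0 0 0.003 0 0 0 0.8; 0 0 0.003 0 0 0 0.8; 0 0 -0.05 0 0 0 0.8; 0 0 -0.15 0 0 0 0.8; 0 0 -0.18 0 0 0 0.8",
)

```text
t: 5.6
eef_pos: [0.6253, 0.1014, 0.17]
tcp_rot: [[0.973, 0.23, 0.008], [0.23, -0.973, 0.002], [0.008, -0.0, -1.0]]
force: [0.9, 0.4, 0.4]
grip_width: 0.0694
finger_force: 0.0
```

```bash
python3 - <<'E'
from h import *
s=arm.read_state();print(s["eef_pos"])
# rows toward small, camera ahead
print(todelta((.478,.177,.165)))
E
```

```text
[0.62528698 0.1014008  0.17000788]
[-0.25203203 -0.21482914  0.00796173]
```

arm_command(
  commands="-0.08 -0.07 0 0 0 0 0.65; -0.16 -0.14 0 0 0 0 0.65; -0.24 -0.2 0 0 0 0 0.65; -0.252 -0.215 0 0 0 0 0.65; -0.252 -0.215 0 0 0 0 0.65; -0.252 -0.215 0 0 0 0 0.65; -0.252 -0.215 0 0 0 0 0.65",
)

```text
t: 6.3
eef_pos: [0.4771, 0.1749, 0.165]
tcp_rot: [[0.974, 0.227, 0.001], [0.227, -0.974, 0.0], [0.001, 0.0, -1.0]]
force: [0.3, 0.1, -0.5]
grip_width: 0.0566
finger_force: 0.0
```

```bash
python3 - <<'E'
from h import *
f=cam("wrist"); im,K,R,t=f; save("w3",im); np.savez("w3",im=im,K=K,R=R,t=t)
c=R@np.array([.478,.177,.055])+t; c=(K@c/c[2])[:2].astype(int); print(c)
g=rim(f,tuple(c),.055,.02); print(g); s=arm.read_state(); print(todelta((*g[0],.063)), s["eef_pos"])
E
```

```text
[250 188]
(array([0.47757792, 0.17633369]), np.float64(0.59), 179)
[ 0.00162553 -0.00259587  0.20382388] [0.47702916 0.17487012 0.16491146]
```

View pics/w3.png

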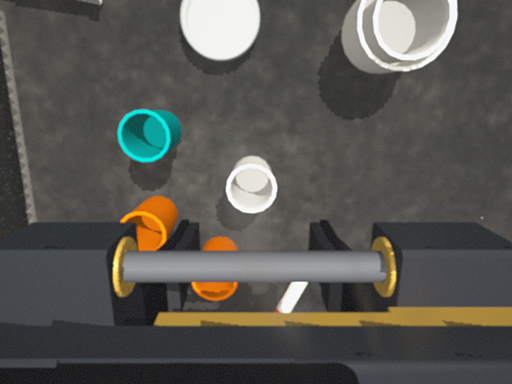

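The medium beaker is nested in the large one at (405,20). The small beaker is at (251,187), clear of the orange and turquoise ones.

arm_command(
  commands="0.002 -0.002 0.1 0 0 0 0.65; 0.002 -0.002 0.19 0 0 0 0.65; 0.002 -0.002 0.204 0 0 0 0.65; 0.002 -0.002 0.204 0 0 0 0.65; 0.002 -0.002 0.204 0 0 0 0.25; 0.002 -0.002 0.204 0 0 0 0.25; 0.002 -0.002 0.204 0 0 0 0.25; 0.002 -0.002 0.204 0 0 0 0.25; 0.002 -0.002 0.204 0 0 0 0.25",
  force=12,
)

```text
t: 7.25
eef_pos: [0.4774, 0.1773, 0.0646]
tcp_rot: [[0.973, 0.23, 0.003], [0.23, -0.973, 0.0], [0.003, 0.0, -1.0]]
force: [-0.7, 0.0, 6.7]
grip_width: 0.0382
finger_force: 12.0
```

arm_command(
  commands="0 0 -0.08 0 0 0 0.25; 0 0 -0.18 0 0 0 0.25; 0.04 0.07 -0.2 0 0 0 0.25; 0.08 0.15 -0.2 0 0 0 0.25; 0.12 0.217 -0.2 0 0 0 0.25; 0.12 0.217 -0.2 0 0 0 0.25; 0.12 0.217 -0.2 0 0 0 0.25",
)

```text
t: 7.95
eef_pos: [0.5594, 0.0845, 0.1629]
tcp_rot: [[0.974, 0.228, -0.001], [0.228, -0.974, 0.0], [-0.0, -0.0, -1.0]]
force: [-0.6, 0.9, -0.9]
grip_width: 0.038
finger_force: 12.0
```

```bash
python3 - <<'E'
from h import *
f=cam("wrist"); im,K,R,t=f; save("w4",im); np.savez("w4",im=im,K=K,R=R,t=t); s=arm.read_state()
for p in ([.622,.0995,.064],[*s["eef_pos"][:2],s["eef_pos"][2]-.0096]):
    c=R@np.array(p)+t; print((K@c/c[2])[:2])
print(s["eef_pos"])
E
```

```text
[252.3927621  105.71373123]
[249.43719578 243.04063141]
[0.55867216 0.08589846 0.16295403]
```

View pics/w4.png

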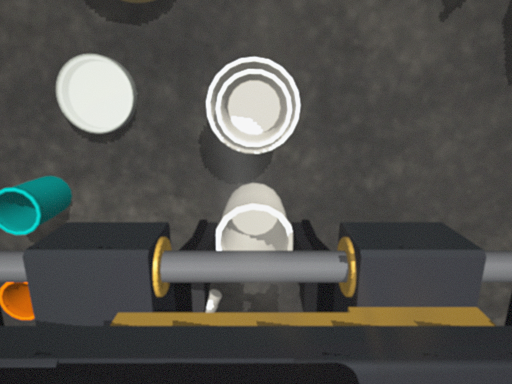

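The medium's rim ring is at (253,106) inside the large one, and the held small beaker's rim is at (254,243).

arm_command(
  commands="0.1 0.002 0 0 0 0 0.25; 0.129 0.002 0 0 0 0 0.25; 0.129 0.002 0 0 0 0 0.25; 0.129 0.002 0.07 0 0 0 0.25; 0.129 0.002 0.11 0 0 0 0.25; 0.129 0.002 0.14 0 0 0 0.25; 0.129 0.002 0.155 0 0 0 0.25; 0.129 0.002 0.16 0 0 0 0.25; 0.129 0.002 0.16 0 0 0 0.25; 0.129 0.002 0.16 0 0 0 0.25",
)

```text
t: 9.0
eef_pos: [0.6231, 0.0994, 0.0841]
tcp_rot: [[0.973, 0.23, 0.002], [0.23, -0.973, 0.0], [0.002, 0.0, -1.0]]
force: [1.0, 0.1, -0.1]
grip_width: 0.0381
finger_force: 12.0
```

arm_command(
  commands="0 0 0.001 0 0 0 0.3; 0 0 0.001 0 0 0 0.5; 0 0 0.001 0 0 0 0.65; 0 0 0.001 0 0 0 0.65; 0 0 -0.05 0 0 0 0.65; 0 0 -0.15 0 0 0 0.65; -0.08 0 -0.25 0 0 0 0.65; -0.12 0 -0.35 0 0 0 0.65; -0.12 0 -0.35 0 0 0 0.65; -0.12 0 -0.35 0 0 0 0.65",
)

```text
t: 10.0
eef_pos: [0.5648, 0.0856, 0.2613]
tcp_rot: [[0.973, 0.23, 0.006], [0.23, -0.973, -0.0], [0.006, 0.002, -1.0]]
force: [0.5, -0.5, -0.7]
grip_width: 0.0566
finger_force: 0.0
```

```bash
python3 - <<'E'
from h import *
f=cam("wrist"); s=arm.read_state(); print(s["eef_pos"]); im,K,R,t=f
c=R@np.array([.622,.0995,.064])+t; u,v=(K@c/c[2])[:2].astype(int); print(u,v)
top=arm.camera("top")
a=cv2.resize(im[max(v-80,0):max(v-80,0)+160,u-100:u+100],(500,400)); b=cv2.resize(top[140:225,330:415],(300,300)); b=cv2.copyMakeBorder(b,0,100,0,0,cv2.BORDER_CONSTANT)
save("w5",np.hstack([a,b]))
E
```

```text
[0.56434294 0.08523007 0.25888568]
252 110
```

View pics/w5.png

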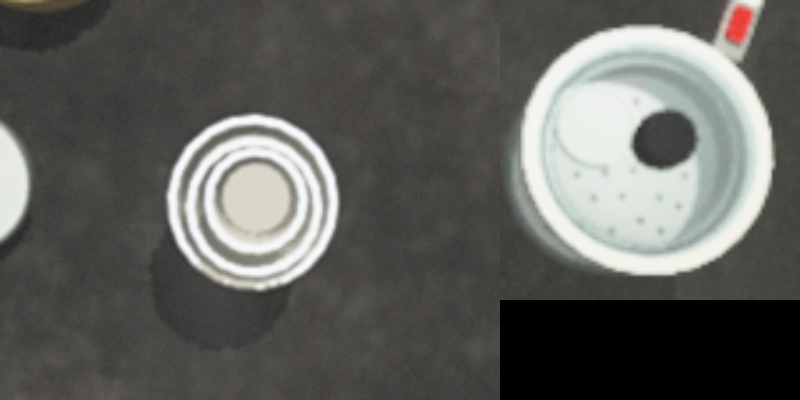

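The three beakers are nested concentrically at (255,200) in the crop. Next I'll go above the knob, turning 60° so the fingers close roughly along x.

arm_command(
  commands="-0.197 0.806 0 0 0 -1 0.65; -0.197 0.806 0 0 0 -1 0.65; -0.197 0.806 0 0 0 -1 0.65; -0.197 0.806 0 0 0 -1 0.65; -0.197 0.806 0 0 0 -1 0.65; -0.197 0.806 0 0 0 -1 0.65; -0.197 0.806 0 0 0 -1 0.65; -0.197 0.806 0 0 0 -1 0.65; -0.197 0.806 0 0 0 -1 0.65; -0.197 0.806 0 0 0 -1 0.65",
)

```text
t: 11.1
eef_pos: [0.5584, -0.3365, 0.2538]
tcp_rot: [[0.297, 0.955, -0.005], [0.955, -0.297, 0.001], [-0.001, -0.005, -1.0]]
force: [0.2, 0.1, 0.0]
grip_width: 0.0564
finger_force: 0.0
```

```bash
python3 - <<'E'
from h import *
arm.camera("top"); f=cam("wrist"); im,K,R,t=f; save("w6",im); np.savez("w6",im=im,K=K,R=R,t=t); s=arm.read_state()
print(s["eef_pos"],np.round(s["joint_positions"]),s["force"])
E
```

```text
[ 0.56021706 -0.32976005  0.25499528] [ 49.  27. -33.  89.  15.  68.  -3.] [0.6330345  0.641916   0.06528394]
```

View pics/w6.png

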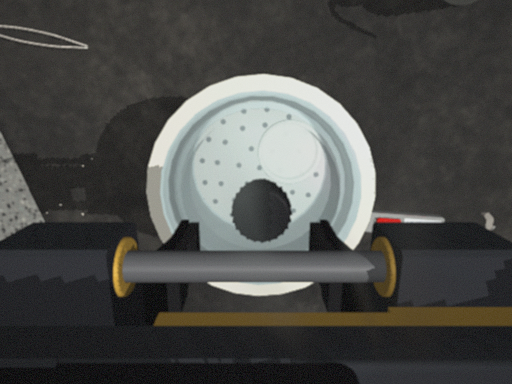

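```bash
python3 - <<'E'
from h import *
d=np.load("w6.npz"); im,K,R,t=(d[k] for k in("im","K","R","t"))
g=im.max(axis=2); m=(g<85).astype(np.uint8)
m[:165]=0; m[246:]=0; m[:,:215]=0; m[:,308:]=0
n,lab,st,ce=cv2.connectedComponentsWithStats(m); k=1+st[1:,4].argmax(); print(st[k])
P=plane(K,R,t,np.argwhere(lab==k)[:,::-1],.2)[:,:2].astype(np.float32); c,r=cv2.minEnclosingCircle(P); print(c,r)
Q=plane(K,R,t,[(232,211),(292,211),(262,242)],.201); print(Q)
# white rim band at its outer edge, z~.15
m2=((im.min(axis=2)>170)).astype(np.uint8); m2[225:]=0; n,lab,st,ce=cv2.connectedComponentsWithStats(m2); k=1+st[1:,4].argmax()
P=plane(K,R,t,np.argwhere(lab==k)[:,::-1],.15)[:,:2]; h=cv2.convexHull(P.astype(np.float32))[:,0]
h=h
from scipy.optimize import least_squares
o=least_squares(lambda q:np.linalg.norm(h-q[:2],axis=1)-q[2],[.56,-.33,.087],loss="soft_l1",f_scale=.001); print(o.x)
print(todelta((.5605,-.331,.192)),todelta((*c,.192)))
E
```

```text
[ 232  180   59   62 2790]
(0.5631403923034668, -0.3321918845176697) 0.020390085875988007
[[ 0.54584975 -0.32660203  0.201     ]
 [ 0.58159955 -0.33746739  0.201     ]
 [ 0.55775792 -0.35202341  0.201     ]]
[ 0.56746904 -0.31500248  0.05015064]
[-0.00250276  0.0017799   0.1259788 ] [-0.00325895  0.00752416  0.12595326]
```

arm_command(
  commands="-0.003 0.007 0 0 0 0 0.65; -0.003 0.007 0.06 0 0 0 0.65; -0.003 0.007 0.1 0 0 0 0.65; -0.003 0.007 0.12 0 0 0 0.65; -0.003 0.007 0.126 0 0 0 0.65; -0.003 0.007 0.126 0 0 0 0.65; -0.003 0.007 0.126 0 0 0 0.65",
  force=45,
)

```text
t: 11.9
eef_pos: [0.5645, -0.3318, 0.1963]
tcp_rot: [[0.287, 0.958, 0.002], [0.958, -0.287, -0.001], [-0.0, 0.002, -1.0]]
force: [-0.1, 1.0, 0.9]
grip_width: 0.0567
finger_force: 0.0
```

arm_command(
  commands="0 0 0 0 0 0 0.2; 0 0 0 0 0 0 0.2; 0 0 0 0 0 0 0.2; 0 0 0 0 0 0 0.2; 0 0 0 0 0 0 0.2; 0 0 0 0 0 0 0.2; 0 0 0 0 0 0 0.2; 0 0 0 0 0 0 0.2",
  force=45,
)

```text
t: 12.7
eef_pos: [0.5639, -0.3322, 0.1954]
tcp_rot: [[0.288, 0.958, 0.001], [0.958, -0.288, -0.0], [-0.0, 0.001, -1.0]]
force: [0.4, 0.0, 3.1]
grip_width: 0.0358
finger_force: 45.0
```

arm_command(
  commands="0 0 -0.002 0 0 0 0.2; 0 0 -0.004 0 0 0 0.2; 0 0 -0.006 0 0 0 0.2; 0 0 -0.008 0 0 0 0.2; 0 0 -0.010 0 0 0 0.2; 0 0 -0.012 0 0 0 0.2; 0 0 -0.012 0 0 0 0.2",
)

```text
t: 13.4
eef_pos: [0.5623, -0.3316, 0.1998]
tcp_rot: [[0.288, 0.958, -0.004], [0.958, -0.288, 0.002], [0.0, -0.004, -1.0]]
force: [-0.2, 0.5, -11.1]
grip_width: 0.0358
finger_force: 45.0
```

arm_command(
  commands="0 0 -0.002 0 0 0 0.2; 0 0 -0.004 0 0 0 0.2; 0 0 -0.006 0 0 0 0.2; 0 0 -0.008 0 0 0 0.2; 0 0 -0.010 0 0 0 0.2; 0 0 -0.012 0 0 0 0.2; 0 0 -0.012 0 0 0 0.2; 0 0 -0.012 0 0 0 0.2",
)

```text
t: 14.2
eef_pos: [0.5639, -0.332, 0.2077]
tcp_rot: [[0.288, 0.958, 0.001], [0.958, -0.288, -0.0], [-0.0, 0.001, -1.0]]
force: [-0.5, 0.5, -3.4]
grip_width: 0.0362
finger_force: 45.0
```

arm_command(
  commands="0 0 -0.002 0 0 0 0.2; 0 0 -0.005 0 0 0 0.2; 0 0 -0.005 0 0 0 0.2; 0 0 -0.005 0 0 0 0.2; 0 0 -0.005 0 0 0 0.2",
)

```text
t: 14.7
eef_pos: [0.5636, -0.332, 0.2097]
tcp_rot: [[0.288, 0.958, -0.0], [0.958, -0.288, -0.0], [-0.0, -0.0, -1.0]]
force: [-0.2, -0.1, -4.7]
grip_width: 0.0357
finger_force: 45.0
```

```bash
python3 - <<'E'
from h import *
a=np.load("scene.npz"); K,R,t=a["K"],a["R"],a["t"]; b=arm.camera("scene")
q=lambda p:(lambda c:(K@c/c[2])[:2])(R@np.array(p)+t)
print(q((.563,-.332,.145)),q((.563,-.332,.16)))
A,B=[cv2.resize(x[125:205,280:355],(375,400),interpolation=cv2.INTER_CUBIC) for x in(a["im"],b)]
save("lid",np.hstack([A,B]))
s=arm.read_state();print(s["t"],s["eef_pos"],s["force"],s["moment"],s["finger_force"])
E
```

```text
[316.10138078 154.8226949 ] [316.5462762  150.99153745]
14.75 [ 0.5635696  -0.33193516  0.20968476] [-0.71732366  0.65723089 -4.52547906] [ 0.03613911  0.18237502 -0.03990297] 45.000653341412544
```

View pics/lid.png

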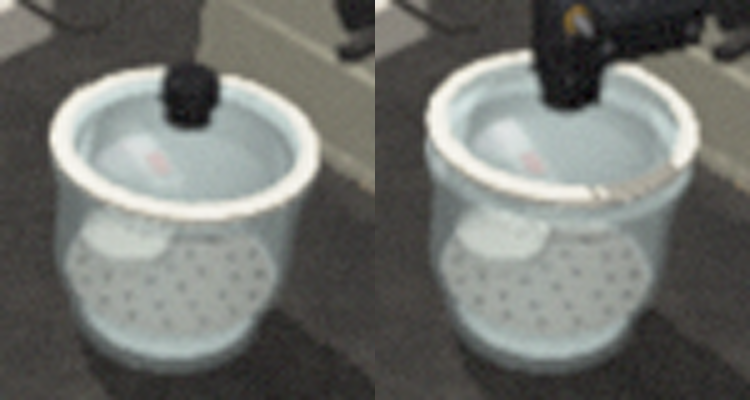

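The white band rose from row 210 to about 193 at 5x zoom. That is about 14 mm, and the lid looks level. The wrist force equals the lid's weight and the grip is holding.

```bash
python3 -c "
from plant import arm
print(arm.sign_off())"
```

```text
the job is handed in; nothing more can be done
None
```

I handed the job in at about 14.8 s with the three beakers nested and the desiccator lid held level in the gripper, about 14 mm above the rim; no verdict came back.

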